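Pack the specimen carrier

TASK

Pack the white specimen carrier for the courier: stand one red-capped tube from the two white stands in each of its two red cells, stand the brown-capped tube in the dark brown cell, and lay the petri dish with the red dot flat, lid up, inside the low square frame of the carrier. Set the things down rather than dropping them, and leave the black-capped tubes and the plain dish where they are.

Things in the scene. Friction and masses are not known exactly. Their poses are not given: they have to be found in the camera images.
- carrier: Fixed white tray 190 x 170 mm (x, y), origin: centre of underside. At x = +50 mm three open square cells, 32 mm wide inside, 3 mm walls, floor at z = 6, rims at 58 mm: dark brown at y = +50, red at y = 0 and y = -50. At x = -45, y = 0 (robot's side) a flat square dish seat 80 mm wide inside, floor at z = 6, its grey lip 3 mm high, 4 wide. Steel bars 33 mm high at y = +-79, x = 20 to 80.
- stand_1: Fixed white block 45 x 145 x 50 mm (x, y, z), origin: centre of underside. Three round holes 21 mm wide, 40 mm deep at x = 0, y = -45, 0, +45 mm. The two stands hold five tubes, one hole is empty; which tube is where changes. Fingers closing along the stand's x axis clear the neighbouring tubes.
- stand_2: Fixed white block 45 x 145 x 50 mm (x, y, z), origin: centre of underside. Three round holes 21 mm wide, 40 mm deep at x = 0, y = -45, 0, +45 mm. The two stands hold five tubes, one hole is empty; which tube is where changes. Fingers closing along the stand's x axis clear the neighbouring tubes.
- red_tube_1: Glass sample tube with a bright red screw cap, 17 to 18 mm wide (glass body 16 mm, cap 17 to 18 mm), 97 mm tall, about 20 g; origin: centre of its foot, z up along the tube. At the start it stands in any one hole of either stand, its foot 10 mm above the worktop. The cap is the top 17 mm; grip it by the cap or just below. The two red-capped tubes are alike and may be exchanged: either goes into either red cell.
- red_tube_2: Glass sample tube with a bright red screw cap, 17 to 18 mm wide (glass body 16 mm, cap 17 to 18 mm), 97 mm tall, about 20 g; origin: centre of its foot, z up along the tube. At the start it stands in any one hole of either stand, its foot 10 mm above the worktop. The cap is the top 17 mm; grip it by the cap or just below. Alike to the other red-capped tube: either goes into either red cell.
- brown_tube: Glass sample tube with a brick-brown screw cap, 17 to 18 mm wide (glass body 16 mm, cap 17 to 18 mm), 102 mm tall, about 20 g; origin: centre of its foot, z up along the tube. At the start it stands in any one hole of either stand, its foot 10 mm above the worktop. The cap is the top 24 mm; grip it by the cap or just below.
- black_tube_1: Glass sample tube with a black screw cap, 17 to 18 mm wide (glass body 16 mm, cap 17 to 18 mm), 97 mm tall, about 20 g; origin: centre of its foot, z up along the tube. At the start it stands in any one hole of either stand, its foot 10 mm above the worktop. The cap is the top 17 mm; grip it by the cap or just below. Does not belong in the carrier; stays.
- black_tube_2: Glass sample tube with a black screw cap, 17 to 18 mm wide (glass body 16 mm, cap 17 to 18 mm), 97 mm tall, about 20 g; origin: centre of its foot, z up along the tube. At the start it stands in any one hole of either stand, its foot 10 mm above the worktop. The cap is the top 17 mm; grip it by the cap or just below. Does not belong in the carrier; stays.
- dotted_dish: Clear round plastic petri dish with a fixed lid, 58 mm wide, 15 mm tall, about 30 g, with a red dot 24 mm wide on the middle of its lid; lying flat on the worktop left or right of the carrier; origin: centre of its underside, z up. The lid's rim (full 58 mm) spans the heights 4 to 15 mm.
- plain_dish: Clear round plastic petri dish with a fixed lid, 58 mm wide, 15 mm tall, about 30 g, with no dot on its lid; lying flat on the worktop left or right of the carrier; origin: centre of its underside, z up. The lid's rim (full 58 mm) spans the heights 4 to 15 mm. Does not belong in the carrier; stays.

How it is judged:
By the outcome, as a careful person would: the job done as asked, in the order asked, and still so for the second after the job is handed in, with the robot touching nothing.
It also fails if it takes over 106 s, if anything falls off the work surface, if the arm or the gripper's body presses on something with over 40 N, if the wrist force passes 120 N, or if a joint passes its speed limit or range.

ROBOT

A 6-joint arm with a two-finger parallel gripper is mounted at the origin on a cart in front of the work surface, level with it; the furniture and walls round the work are solid. World frame = base frame: x ahead of the robot, y to its left, z up, the work surface at z = 0. Lengths are in m, angles in rad, forces in N, time in s.
With the tool pointing down it reaches from about 0.375 to 0.9 m from the base axis. Payload 3.1 kg.
Tool frame: the origin (TCP) lies where the fingers leave the gripper's body, on its centre line; the fingertips stand 70 mm ahead of it and the grasp point (between the pads) lies 51 mm ahead of it; z points along the fingers, y is the line along which they close (so a half turn about z gives the same grasp; the last joint's range is limited). The gripper opens to 87 mm and grips with 3 to 60 N. Pads are 19 mm wide; open, the fingers measure 117 mm over their backs; the gripper's body (75 mm by 190 mm) begins 51 mm behind the grasp point.
Start: joints at [-1.286, 0.527, 1.433, -0, 1.181, -0.178], TCP at [0.279, -0.559, 0.292] pointing down, gripper open.
Joint ranges: [-3.08, 3.08], [-0.75, 2.2], [0.22, 2.44], [-1.43, 4.57], [0, 2.65], [-2.85, 2.85]. Speed limits (rad/s): [2.79, 2.79, 3.14, 3.14, 3.14, 3.14].

INTERFACE

Orientations are given as a unit quaternion [x, y, z, w].
In Python, from rig import robot gives the robot as it stands.
- The arm moves only by the tool send_rows, never from a script. Its argument "deltas" is text: rows parted by semicolons, each of 7 numbers parted by spaces: the shift along the tool's x, y, z in mm, then the turn, a rotation vector about the tool's x, y, z in degrees, then the opening, from 0 (shut) to 1 (fully open). A call has 1 to 10 rows; each row shifts and turns the commanded pose from where the row before left it, along the tool's axes as they then stand; what a row does not reach is not made up. A row lasts 1/8 s, in which the tool goes at most 62.5 mm and 10.7 degrees, less where a joint would pass 70% of its speed; a pose out of reach is approached as far as the arm can. A call is refused whole if a number of a shift passes 62.5 or a number of a turn 10.7, either way. A call with a gripper value outside its range is refused whole. The fingers move at their own pace and stop on an object; "newtons" is the grip in N (left out, the last holds). Time passes only in rows, so rows that do not move let the fingers close. It gives the time, the measured TCP pose, the force, the opening and the grip force at its end, in the units of the state.
- robot.get_obs(): the state, without advancing time (a new reading comes with each control period).
- robot.camera(name): name is "scene" or "top" or "wrist"; returns a dict with "image" (400x640x3 uint8, red, green, blue), "depth" (400x640 float32, m along the optical axis (not along the pixel's ray), 0 where there is no reading), "fovy" (degrees; the focal length in pixels is half the picture's height over the tangent of half this angle, whatever the lens; pixels are square), "cx", "cy" (the principal point, pixels), "rvec" (rotation vector, rad) and "tvec" (3), from world to camera coordinates, as OpenCV has them. Camera axes: x right, y down, z forward; pixel columns grow to the right and rows downward; lengths in m; the calibration is good to about 2 mm. A picture is of the moment at which its call begins.
- robot.hand_in(): hands the job in; it is judged then, once.
Trained networks look in the newest picture that a camera, given by its name, has taken for a name from the list of things; names that differ only in an ending like _2 or _b are one class to them, and where a whole thing is asked for, a point or a joint stands for the part that bears it (a point fixed in the world has none). Each returns a list of dicts, best first, with "p" (0 to 1); they miss things now and then, are a little off and sometimes report something else, mostly with a low value. They report only what shows in the picture. A call takes as long as a camera call.
- robot.find_in(camera, thing): "box" ([left, top, right, bottom] in pixels, round what is visible of it).
- robot.cut_out(camera, thing): "region" (400x640 bool, what is visible of it) and "box" ([left, top, right, bottom] in pixels, round what is visible of it).
The state is a dict: "time": time; "q": joint angles; "joint_velocities": joint speeds; "joint_torque": joint torques, N m; "position": TCP position; "tool_rot": TCP orientation; "ft_force": force on the tool from outside, world axes, zero at the start; "moment": the same for the moment, N m; "grip_width": finger opening in m; "grip_force": force on a finger pad.
Only numpy, scipy, OpenCV 4.12 (cv2) and the standard library are available. Lean on these libraries where they do the work, as an engineer would, in place of code of your own. Each camera call takes 0.05 s, during which the arm holds its last target. There are 200 camera calls.

## Working session

There is one attempt and no reset: what is moved stays moved. The work goes in short steps, Python scripts to look and compute and a tool call to move; the robot and the scene stay as the last step left them, time stands still between calls to the robot, and variables do not carry over. Pictures are saved under pics/ and viewed, at most 14 in all, crops included, and the job is handed in when it is done.

Besides the shell and the picture viewer there is one more tool, called after ">>>" as name(argument=value, ...) on one line, values as JSON. send_rows: Moves the arm, as the interface text tells. Its arguments: {"type":"object","properties":{"deltas":{"type":"string"},"newtons":{"type":"number"}},"required":["deltas"]}

```bash
mkdir -p pics; ls; cat > h.py <<'E'
import numpy as np, cv2
from rig import robot
from scipy.spatial.transform import Rotation as R
def cam(n):
    c=robot.camera(n); c['R']=cv2.Rodrigues(np.array(c['rvec'],float))[0]; c['t']=np.array(c['tvec'],float).ravel()
    c['f']=200/np.tan(np.radians(c['fovy'])/2); return c
def pts(c):
    v,u=np.mgrid[0:400,0:640]; d=c['depth']
    P=np.stack([(u-c['cx'])/c['f']*d,(v-c['cy'])/c['f']*d,d],-1)
    return (P-c['t'])@c['R']
def save(c,n): cv2.imwrite('pics/'+n,c['image'][:,:,::-1])
def ray(c,u,v,z):
    o=-c['R'].T@c['t']; d=c['R'].T@np.array([(u-c['cx'])/c['f'],(v-c['cy'])/c['f'],1.]); return o+d*(z-o[2])/d[2]
E
python3 - <<'E'
from h import *
o=robot.get_obs(); print({k:np.round(v,3) for k,v in o.items()})
for n in ['top','scene']:
    c=cam(n); save(c,n+'0.png'); print(n,-c['R'].T@c['t'],c['f'],c['R'].round(2).tolist())
    P=pts(c)
    for t in ['carrier','stand_1','red_tube_1','brown_tube','black_tube_1','dotted_dish','plain_dish']:
        for r in robot.cut_out(n,t)[:4]:
            m=r['region']&(c['depth']>0); q=P[m]
            if len(q)==0: print(t,r['p'],r['box']);continue
            top=q[q[:,2]>np.percentile(q[:,2],95)-.01]
            print(t,round(r['p'],2),np.round(r['box']),'med top',np.median(top,0).round(3),'min',np.percentile(q,2,axis=0).round(3),'max',np.percentile(q,98,axis=0).round(3))
E
```

```text
pics
{'time': np.float64(0.0), 'q': array([-1.286,  0.528,  1.434,  0.   ,  1.181, -0.179]), 'joint_velocities': array([-0.002, -0.   ,  0.001,  0.   , -0.   ,  0.001]), 'joint_torque': array([ -0.   , -44.004, -17.659,   0.063,   0.058,  -0.   ]), 'position': array([ 0.279, -0.559,  0.291]), 'tool_rot': array([ 0.973,  0.229, -0.   , -0.001]), 'ft_force': array([-0.323,  1.124, -0.435]), 'moment': array([ 0.016,  0.026, -0.017]), 'grip_force': np.float64(0.0), 'grip_width': np.float64(0.087)}
top [ 0.43477096 -0.0073743   1.13753993] 421.477532047594 [[0.01, -1.0, -0.02], [-1.0, -0.01, -0.08], [0.08, 0.02, -1.0]]
carrier 0.7 [277. 168. 346. 242.] med top [0.582 0.035 0.056] min [ 0.441 -0.054  0.   ] max [0.623 0.107 0.058]
stand_1 0.95 [167. 227. 227. 248.] med top [0.436 0.315 0.049] min [0.417 0.253 0.004] max [0.46  0.393 0.054]
stand_1 0.61 [400. 206. 459. 234.] med top [ 0.491 -0.28   0.049] min [ 0.454 -0.348  0.011] max [ 0.526 -0.216  0.053]
red_tube_1 0.58 [446. 218. 459. 227.] med top [ 0.479 -0.33   0.106] min [ 0.47  -0.345  0.046] max [ 0.487 -0.323  0.11 ]
red_tube_1 
[... 1676 characters left out ...]
 463. 268.] med top [ 0.484 -0.294  0.05 ] min [ 0.452 -0.362  0.001] max [ 0.517 -0.218  0.052]
brown_tube 0.16 [426. 220. 443. 233.] med top [ 0.6   -0.269  0.015] min [ 0.578 -0.29   0.014] max [ 0.63  -0.245  0.017]
black_tube_1 0.49 [222. 174. 228. 188.] med top [0.435 0.274 0.072] min [0.429 0.268 0.048] max [0.445 0.283 0.077]
dotted_dish 0.65 [439. 216. 453. 242.] med top [ 0.475 -0.333  0.104] min [ 0.47  -0.34   0.051] max [ 0.483 -0.326  0.108]
dotted_dish 0.45 [427. 220. 447. 233.] med top [ 0.601 -0.27   0.015] min [ 0.579 -0.289  0.014] max [ 0.63  -0.247  0.017]
plain_dish 0.47 [255. 174. 276. 186.] med top [0.593 0.262 0.014] min [ 0.571  0.238 -0.001] max [0.622 0.3   0.017]
```

```bash
python3 - <<'E'
import cv2
i=cv2.imread('pics/top0.png'); cv2.imwrite('pics/t1.png',cv2.resize(i[130:290,150:480],None,fx=2.4,fy=2.4,interpolation=cv2.INTER_CUBIC))
E
```

```text
(no output)
```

View pics/t1.png

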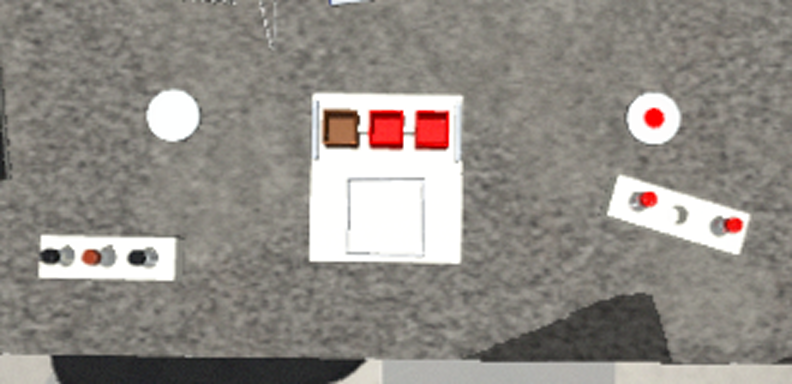

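View pics/scene0.png

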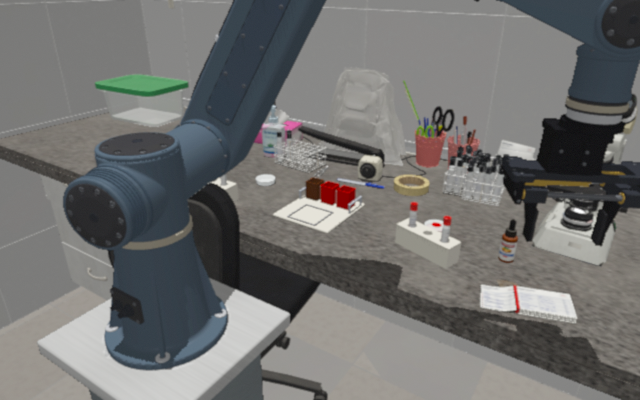

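The top crop shows the left stand holding black/brown/black and the right stand red/empty/red. The dotted dish is on the right at crop (653,117), and the carrier is in the middle with its brown cell on the left. The scene view agrees. Next I measure the poses precisely.

```bash
python3 - <<'E'
from h import *
c=cam('top'); P=pts(c); im=c['image']; hsv=cv2.cvtColor(im,cv2.COLOR_RGB2HSV).astype(int); H,S,V=hsv[...,0],hsv[...,1],hsv[...,2]
x,y,z=P[...,0],P[...,1],P[...,2]
w=(S<40)&(V>200)
def rect(m,h):
    m=cv2.morphologyEx(m.astype(np.uint8),cv2.MORPH_CLOSE,np.ones((5,5)))
    cs=max(cv2.findContours(m,0,1)[0],key=cv2.contourArea)[:,0]
    q=np.array([ray(c,u,v,h)[:2] for u,v in cs])*1000
    return cv2.minAreaRect(q.astype(np.float32))
box=(abs(x-.53)<.16)&(abs(y-.02)<.16)
print('tray',rect((w|(S>120))&box&(z<.1),.006))
sat=(S>130)&box
for nm,a in (('stand1',(abs(x-.437)<.06)&(abs(y-.32)<.1)),('stand2',(abs(x-.49)<.07)&(abs(y+.285)<.1))):
    print(nm,rect(w&a&(z>.04)&(z<.056),.05))
red=sat&((H<5)|(H>175)); br=sat&(H>5)&(H<20)
for n,m in(('red',red),('brown',br)):
    m=m&(z>.045); q=P[m]; print(n,m.sum(),np.percentile(q,[1,99],axis=0).round(4).tolist(),q.mean(0).round(4))
for n,a in(('r1',(abs(y+.243)<.03)&(abs(x-.5)<.03)),('r2',(abs(y+.331)<.03)&(abs(x-.479)<.03)),('bl',(abs(y-.324)<.022)&(abs(x-.438)<.03))):
    m=a&(z>.098); q=P[m]; print(n,m.sum(),np.median(q,0).round(4),q.min(0).round(4),q.max(0).round(4))
d=(abs(x-.6)<.05)&(abs(y+.269)<.05)
print('dish',rect((w|(S>130))&d,.015)); m=d&(S>130); v,u=np.nonzero(m); print('dot',ray(c,u.mean(),v.mean(),.015))
E
```

```text
tray ((531.5798950195312, 26.759368896484375), (189.31626892089844, 169.96548461914062), 0.37982428073883057)
stand1 ((438.24627685546875, 324.89691162109375), (145.89227294921875, 44.49927520751953), 89.38899230957031)
stand2 ((491.3177795410156, -287.690185546875), (144.8015899658203, 44.93375778198242), 73.49935913085938)
red 140 [[0.4348, -0.0402, 0.0459], [0.5998, 0.0433, 1.1375]] [0.5789 0.001  0.0791]
brown 63 [[0.5142, 0.0331, 0.0454], [0.5991, 0.0919, 0.4706]] [0.5766 0.0681 0.0721]
r1 43 [ 0.5031 -0.2438  0.1057] [ 0.4956 -0.2517  0.0985] [ 0.5104 -0.2356  0.1094]
r2 42 [ 0.4795 -0.3297  0.1054] [ 0.4723 -0.3389  0.0981] [ 0.4869 -0.3227  0.1079]
bl 51 [0.4379 0.3229 0.111 ] [0.4305 0.3164 0.0991] [0.4453 0.3323 0.1153]
dish ((600.2735595703125, -269.9611511230469), (53.98160934448242, 56.22471237182617), 0.519193172454834)
dot [ 0.60097756 -0.2714859   0.015     ]
```

```bash
cat >> h.py <<'E'
def plan(tgt,ang,n,g=1.0,legs=None):
    """print rows from the present pose to tgt (m) with tool y at world angle ang (deg), tool down"""
    o=robot.get_obs(); p=np.array(o['position']); r=R.from_quat(o['tool_rot']); a=np.radians(ang)
    y=np.array([np.cos(a),np.sin(a),0]); z=np.array([0,0,-1.]); T=R.from_matrix(np.stack([np.cross(y,z),y,z],1))
    rv=(r.inv()*T).as_rotvec(degrees=True); d=(np.array(tgt)-p)*1000
    print('t',round(float(o['time']),2),'p',p.round(4),'d',d.round(1),'rv',rv.round(1),'F',np.round(o['ft_force'],1),'w',round(float(o['grip_width']),4),'gf',round(float(o['grip_force']),1))
    rows=[]
    for i in range(n):
        s=r.inv().apply(d/n); rows.append(' '.join(f'{v:.0f}' for v in s)+' '+' '.join(f'{v:.1f}' for v in rv/n)+f' {g}')
        r=r*R.from_rotvec(rv/n,degrees=True)
    print('; '.join(rows))
E
python3 -c "
from h import *
plan([.5035,-.244,.23],-16,10)"
```

```text
t 0.85 p [ 0.2791 -0.5592  0.2923] d [224.4 315.2 -62.3] rv [  0.    0.  -47.5] F [-0.1  0.1  0.6] w 0.087 gf 0.0
34 -18 6 0.0 0.0 -4.7 1.0; 36 -15 6 0.0 0.0 -4.7 1.0; 37 -12 6 0.0 0.0 -4.7 1.0; 38 -9 6 0.0 0.0 -4.7 1.0; 38 -6 6 0.0 0.0 -4.7 1.0; 39 -3 6 0.0 0.0 -4.7 1.0; 39 0 6 0.0 0.0 -4.7 1.0; 39 4 6 0.0 0.0 -4.7 1.0; 38 7 6 0.0 0.0 -4.7 1.0; 37 10 6 0.0 0.0 -4.7 1.0
```

>>> send_rows(deltas="34 -18 6 0 0 -4.7 1; 36 -15 6 0 0 -4.7 1; 37 -12 6 0 0 -4.7 1; 38 -9 6 0 0 -4.7 1; 38 -6 6 0 0 -4.7 1; 39 -3 6 0 0 -4.7 1; 39 0 6 0 0 -4.7 1; 39 4 6 0 0 -4.7 1; 38 7 6 0 0 -4.7 1; 37 10 6 0 0 -4.7 1", newtons=15)

```text
time: 2.1
position: [0.5078, -0.2441, 0.2323]
tool_rot: [0.8, 0.6, 0.0, 0.0]
ft_force: [0.1, -0.4, 0.0]
grip_width: 0.0867
grip_force: 0.0
```

```bash
python3 -c "
from h import *
c=cam('wrist');save(c,'w1.png')
P=pts(c);im=cv2.cvtColor(c['image'],cv2.COLOR_RGB2HSV).astype(int)
m=(im[...,1]>150)&(im[...,2]>60)&((im[...,0]<6)|(im[...,0]>174))&(P[...,2]>.09)&(P[...,2]<.12)
n,l,s,cc=cv2.connectedComponentsWithStats(m.astype(np.uint8))
for i in range(1,n):
  if s[i,4]>40:
    q=P[l==i];q=q[q[:,2]>.1];print(s[i],q.mean(0).round(4),q.min(0).round(4),q.max(0).round(4))
plan([.5035,-.244,.149],-16,3)"
```

```text
[308 202  24  29 487] [ 0.5055 -0.2444  0.1079] [ 0.4977 -0.2527  0.1003] [ 0.5135 -0.2369  0.1102]
t 2.15 p [ 0.5094 -0.2401  0.2315] d [ -5.9  -3.9 -82.5] rv [ 0.  -0.2 -0.1] F [1.3 2.4 0.1] w 0.087 gf 0.0
-2 -2 27 0.0 -0.1 -0.0 1.0; -2 -2 27 0.0 -0.1 -0.0 1.0; -2 -2 28 0.0 -0.1 -0.0 1.0
```

View pics/w1.png

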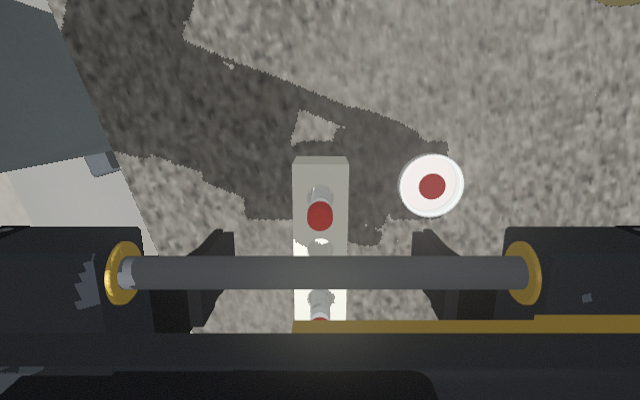

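The wrist view shows the near red cap at (320,215), centred between the fingers, with the dish at (432,186) and the second red tube below. The cap measures (0.5045, -0.2445).

>>> send_rows(deltas="-4 -4 20 0 0 0 1; 0 0 0 0 0 0 1; 0 0 0 0 0 0 1")

```text
time: 2.52
position: [0.5022, -0.2482, 0.2127]
tool_rot: [0.801, 0.598, 0.0, 0.0]
ft_force: [0.2, 0.5, -0.2]
grip_width: 0.087
grip_force: 0.0
```

```bash
python3 -c "
from h import *
plan([.5045,-.2445,.149],-16,3)"
```

```text
t 2.52 p [ 0.5022 -0.2482  0.2127] d [  2.3   3.7 -63.7] rv [ 0.   0.  -0.5] F [ 0.2  0.5 -0.2] w 0.087 gf 0.0
1 0 21 0.0 0.0 -0.2 1.0; 1 0 21 0.0 0.0 -0.2 1.0; 1 0 21 0.0 0.0 -0.2 1.0
```

>>> send_rows(deltas="4 1 20 0 0 0 1; 0 0 22 0 0 0 1; 0 0 22 0 0 0 1; 0 0 0 0 0 0 0.8; 0 0 0 0 0 0 0; 0 0 0 0 0 0 0; 0 0 0 0 0 0 0; 0 0 0 0 0 0 0; 0 0 0 0 0 0 0; 0 0 0 0 0 0 0")

```text
time: 3.78
position: [0.5041, -0.2442, 0.1483]
tool_rot: [0.801, 0.598, -0.0, -0.0]
ft_force: [0.3, -0.8, -0.1]
grip_width: 0.025
grip_force: 0.0
```

>>> send_rows(deltas="0 0 0 0 0 0 0; 0 0 0 0 0 0 0; 0 0 -15 0 0 0 0; 0 0 -35 0 0 0 0; 0 0 -40 0 0 0 0; 0 0 0 0 0 0 0; 0 0 0 0 0 0 0")

```text
time: 4.65
position: [0.5037, -0.2439, 0.2385]
tool_rot: [0.801, 0.598, -0.0, -0.0]
ft_force: [0.5, 0.4, -1.4]
grip_width: 0.0164
grip_force: 15.0
```

```bash
python3 -c "
from h import *
plan([.5816,-.0233,.238],0.4,8,0)"
```

```text
t 4.65 p [ 0.5037 -0.2439  0.2385] d [ 77.9 220.6  -0.5] rv [ -0.   -0.  -16.9] F [ 0.5  0.4 -1.4] w 0.0164 gf 15.0
29 2 0 -0.0 -0.0 -2.1 0; 29 3 0 -0.0 -0.0 -2.1 0; 29 4 0 -0.0 -0.0 -2.1 0; 29 5 0 -0.0 -0.0 -2.1 0; 29 6 0 -0.0 -0.0 -2.1 0; 28 7 0 -0.0 -0.0 -2.1 0; 28 8 0 -0.0 -0.0 -2.1 0; 28 9 0 -0.0 -0.0 -2.1 0
```

>>> send_rows(deltas="29 2 0 0 0 -2.1 0; 29 3 0 0 0 -2.1 0; 29 4 0 0 0 -2.1 0; 29 5 0 0 0 -2.1 0; 29 6 0 0 0 -2.1 0; 28 7 0 0 0 -2.1 0; 28 8 0 0 0 -2.1 0; 28 9 0 0 0 -2.1 0; 0 0 0 0 0 0 0; 0 0 0 0 0 0 0")

```text
time: 5.9
position: [0.5834, -0.0246, 0.2372]
tool_rot: [0.705, 0.709, -0.001, -0.001]
ft_force: [1.2, 0.5, -0.6]
grip_width: 0.0167
grip_force: 15.0
```

```bash
python3 -c "
from h import *
plan([.5816,-.0233,.238],0.4,1,0)
c=cam('wrist');save(c,'w2.png')"
```

```text
t 5.9 p [ 0.5834 -0.0246  0.2372] d [-1.8  1.3  0.8] rv [-0.1 -0.  -0.1] F [ 1.2  0.5 -0.6] w 0.0167 gf 15.0
1 -2 -1 -0.1 -0.0 -0.1 0
```

View pics/w2.png

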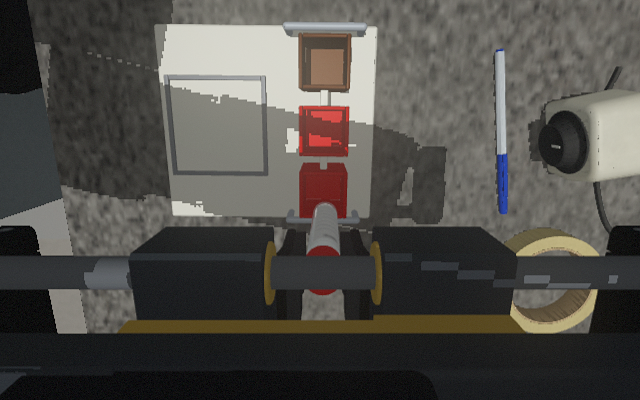

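The tube hangs upright in the grip with its foot near (322,210), and the cells sit at (325,62), (324,131) and (324,190). I check the cell centres and tube tilt from this nearer view.

```bash
python3 -c "
from h import *
c=cam('wrist');P=pts(c);h=cv2.cvtColor(c['image'],cv2.COLOR_RGB2HSV).astype(int)
v,u=np.mgrid[0:400,0:640];z=P[...,2]
s=(h[...,1]>110)&(u>280)&(u<370)&(abs(z-.057)<.006)
for n,a,b in(('brown',25,97),('redmid',98,160)):
  q=P[s&(v>a)&(v<b)];print(n,len(q),q.min(0).round(4),q.max(0).round(4),((q.min(0)+q.max(0))/2).round(4))
  for e in [1]: print(np.percentile(q,[3,97],axis=0).mean(0).round(4))
t=(u>300)&(u<345)&(v>198)&(v<295)&(z>.075)
for lo in np.arange(.08,.2,.015):
  q=P[t&(z>lo)&(z<lo+.015)]
  if len(q)>5: print(round(lo,3),len(q),q.mean(0).round(4),q.min(0).round(4),q.max(0).round(4))
"
```

```text
brown 104 [0.5685 0.058  0.0575] [0.6021 0.0947 0.0615] [0.5853 0.0763 0.0595]
[0.5914 0.0776 0.0593]
redmid 745 [0.5643 0.0074 0.051 ] [0.602  0.045  0.0616] [0.5831 0.0262 0.0563]
[0.5833 0.026  0.0578]
0.095 65 [ 0.5843 -0.0191  0.1063] [ 0.5768 -0.0234  0.1015] [ 0.5921 -0.0175  0.1099]
0.11 153 [ 0.5844 -0.019   0.1178] [ 0.5764 -0.0248  0.11  ] [ 0.5922 -0.0173  0.1249]
0.125 191 [ 0.5843 -0.0191  0.1328] [ 0.576 -0.024  0.125] [ 0.5919 -0.0173  0.14  ]
0.14 237 [ 0.5839 -0.0191  0.1478] [ 0.5759 -0.0253  0.14  ] [ 0.5919 -0.0173  0.155 ]
0.155 309 [ 0.5837 -0.0191  0.1631] [ 0.5727 -0.0257  0.155 ] [ 0.5936 -0.015   0.17  ]
0.17 496 [ 0.5834 -0.0184  0.1772] [ 0.5728 -0.0245  0.17  ] [ 0.5935 -0.0144  0.185 ]
0.185 355 [ 0.5833 -0.0228  0.1922] [ 0.5737 -0.0343  0.185 ] [ 0.5927 -0.0147  0.1995]
0.2 12 [ 0.5833 -0.0256  0.209 ] [ 0.575  -0.0268  0.208 ] [ 0.5916 -0.0243  0.21  ]
```

>>> send_rows(deltas="2 -2 0 0 0 0 0; 0 0 20 0 0 0 0; 0 0 25 0 0 0 0; 0 0 25 0 0 0 0; 0 0 15 0 0 0 0; 0 0 4 0 0 0 0; 0 0 0 0 0 0 0; 0 0 0 0 0 0 0")

```text
time: 7.0
position: [0.5827, -0.0225, 0.1502]
tool_rot: [0.705, 0.709, 0.0, 0.001]
ft_force: [-0.8, 0.1, -1.1]
grip_width: 0.0164
grip_force: 15.0
```

>>> send_rows(deltas="0 0 3 0 0 0 0; 0 0 1.5 0 0 0 0; 0 0 1 0 0 0 0; 0 0 0 0 0 0 0; 0 0 0 0 0 0 0")

```text
time: 7.62
position: [0.5824, -0.0224, 0.1441]
tool_rot: [0.705, 0.709, 0.0, 0.0]
ft_force: [-0.2, 1.0, 3.4]
grip_width: 0.0166
grip_force: 15.0
```

>>> send_rows(deltas="0 0 0 0 0 0 0.5; 0 0 0 0 0 0 0.5; 0 0 0 0 0 0 0.5; 0 0 0 0 0 0 0.5; 0 0 -30 0 0 0 0.5; 0 0 -40 0 0 0 0.5; 0 0 0 0 0 0 0.5; 0 0 0 0 0 0 0.5")

```text
time: 8.62
position: [0.5817, -0.0222, 0.2134]
tool_rot: [0.705, 0.709, -0.0, -0.0]
ft_force: [-0.4, -0.0, -1.7]
grip_width: 0.0435
grip_force: 0.0
```

```bash
python3 -c "
from h import *
plan([.479,-.3305,.214],-16,10,.5)
c=cam('wrist');save(c,'w3.png')"
```

```text
t 8.62 p [ 0.5817 -0.0222  0.2134] d [-102.7 -308.3    0.6] rv [-0.  -0.  16.3] F [-0.4 -0.  -1.7] w 0.0435 gf 0.0
-31 -10 -0 -0.0 -0.0 1.6 0.5; -31 -10 -0 -0.0 -0.0 1.6 0.5; -31 -9 -0 -0.0 -0.0 1.6 0.5; -32 -8 -0 -0.0 -0.0 1.6 0.5; -32 -7 -0 -0.0 -0.0 1.6 0.5; -32 -6 -0 -0.0 -0.0 1.6 0.5; -32 -5 -0 -0.0 -0.0 1.6 0.5; -32 -4 -0 -0.0 -0.0 1.6 0.5; -32 -3 -0 -0.0 -0.0 1.6 0.5; -32 -2 -0 -0.0 -0.0 1.6 0.5
```

View pics/w3.png

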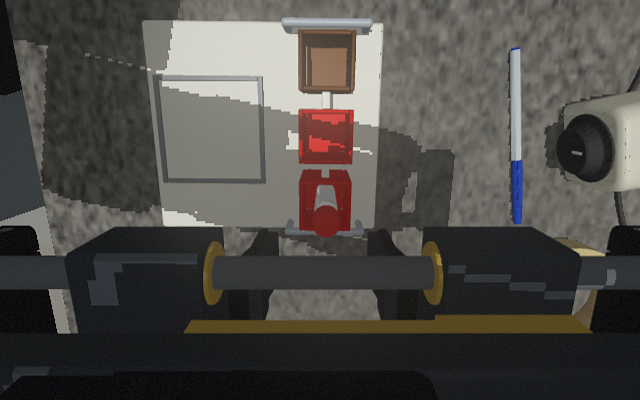

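The first red tube stands upright in the right-hand red cell, cap at (326,222). On to the second red tube.

>>> send_rows(deltas="-31 -10 0 0 0 1.6 0.5; -31 -10 0 0 0 1.6 0.5; -31 -9 0 0 0 1.6 0.5; -32 -8 0 0 0 1.6 0.5; -32 -7 0 0 0 1.6 0.5; -32 -6 0 0 0 1.6 0.5; -32 -5 0 0 0 1.6 0.5; -32 -4 0 0 0 1.6 0.5; -32 -3 0 0 0 1.6 0.5; -32 -2 0 0 0 1.6 0.5")

```text
time: 9.93
position: [0.4793, -0.331, 0.2121]
tool_rot: [0.797, 0.604, -0.0, -0.002]
ft_force: [-0.5, -0.5, 0.2]
grip_width: 0.0436
grip_force: 0.0
```

>>> send_rows(deltas="0 0 0 0 0 0 0.5; 0 0 0 0 0 0 0.5")

```text
time: 10.18
position: [0.4798, -0.3296, 0.2126]
tool_rot: [0.797, 0.604, 0.0, -0.002]
ft_force: [0.2, 0.5, 0.5]
grip_width: 0.0437
grip_force: 0.0
```

```bash
cat >> h.py <<'E'
def caps():
    c=cam('wrist');P=pts(c);h=cv2.cvtColor(c['image'],cv2.COLOR_RGB2HSV).astype(int)
    m=(h[...,1]>100)&((h[...,0]<15)|(h[...,0]>170))&(P[...,2]>.09)&(P[...,2]<.125)
    n,l,s,_=cv2.connectedComponentsWithStats(m.astype(np.uint8))
    for i in range(1,n):
        if s[i,4]>25: q=P[l==i];print('cap',s[i],q.mean(0).round(4),q.min(0).round(4),q.max(0).round(4))
E
python3 -c "
from h import *
caps()
plan([.479,-.3305,.149],-16,3,.5)"
```

```text
cap [311 210  27  32 719] [ 0.4803 -0.3298  0.1066] [ 0.4717 -0.3396  0.0935] [ 0.4882 -0.3229  0.1105]
t 10.22 p [ 0.4801 -0.3293  0.2128] d [ -1.1  -1.2 -63.8] rv [-0.1 -0.1  0.4] F [ 0.  -0.3 -0. ] w 0.0434 gf 0.0
-1 -0 21 -0.0 -0.0 0.1 0.5; -1 -0 21 -0.0 -0.0 0.1 0.5; -1 -0 21 -0.0 -0.0 0.1 0.5
```

>>> send_rows(deltas="-1 0 20 0 0 0 0.5; 0 0 22 0 0 0 0.5; 0 0 22 0 0 0 0.5; 0 0 0 0 0 0 0.5; 0 0 0 0 0 0 0; 0 0 0 0 0 0 0; 0 0 0 0 0 0 0; 0 0 0 0 0 0 0; 0 0 0 0 0 0 0; 0 0 0 0 0 0 0")

```text
time: 11.48
position: [0.4803, -0.3318, 0.1504]
tool_rot: [0.797, 0.604, 0.0, 0.001]
ft_force: [-1.4, -0.0, 5.4]
grip_width: 0.0164
grip_force: 15.0
```

>>> send_rows(deltas="0 0 -15 0 0 0 0; 0 0 -35 0 0 0 0; 0 0 -40 0 0 0 0; 0 0 0 0 0 0 0; 0 0 0 0 0 0 0")

```text
time: 12.1
position: [0.4796, -0.3311, 0.2396]
tool_rot: [0.797, 0.604, -0.0, -0.0]
ft_force: [1.3, -0.5, -1.1]
grip_width: 0.0167
grip_force: 15.0
```

```bash
python3 -c "
from h import *
plan([.5822,.0265,.238],0.4,10,0)"
```

```text
t 12.1 p [ 0.4796 -0.3311  0.2396] d [102.6 357.6  -1.6] rv [ -0.   -0.  -16.1] F [ 1.3 -0.5 -1.1] w 0.0167 gf 15.0
37 0 0 -0.0 -0.0 -1.6 0; 37 1 0 -0.0 -0.0 -1.6 0; 37 2 0 -0.0 -0.0 -1.6 0; 37 3 0 -0.0 -0.0 -1.6 0; 37 4 0 -0.0 -0.0 -1.6 0; 37 5 0 -0.0 -0.0 -1.6 0; 37 6 0 -0.0 -0.0 -1.6 0; 36 7 0 -0.0 -0.0 -1.6 0; 36 8 0 -0.0 -0.0 -1.6 0; 36 9 0 -0.0 -0.0 -1.6 0
```

The carried foot would be about level with tube 1's top, so I travel higher.

>>> send_rows(deltas="37 0 -16 0 0 -1.6 0; 37 1 -16 0 0 -1.6 0; 37 2 -16 0 0 -1.6 0; 37 3 0 0 0 -1.6 0; 37 4 0 0 0 -1.6 0; 37 5 0 0 0 -1.6 0; 37 6 0 0 0 -1.6 0; 36 7 0 0 0 -1.6 0; 36 8 0 0 0 -1.6 0; 36 9 0 0 0 -1.6 0")

```text
time: 13.35
position: [0.5783, 0.0272, 0.2858]
tool_rot: [0.705, 0.709, -0.001, -0.002]
ft_force: [-0.2, -0.8, -1.1]
grip_width: 0.0167
grip_force: 15.0
```

>>> send_rows(deltas="0 0 0 0 0 0 0; 0 0 0 0 0 0 0; 0 0 0 0 0 0 0")

```text
time: 13.72
position: [0.5786, 0.0249, 0.2871]
tool_rot: [0.706, 0.709, -0.001, -0.0]
ft_force: [-0.0, 0.7, 0.5]
grip_width: 0.0171
grip_force: 15.0
```

```bash
python3 -c "
from h import *
plan([.5822,.0265,.238],0.4,1,0)
c=cam('wrist');P=pts(c);v,u=np.mgrid[0:400,0:640];z=P[...,2]
t=(u>290)&(u<355)&(v>190)&(v<295)&(z>.12)
for lo in np.arange(.12,.24,.015):
  q=P[t&(z>lo)&(z<lo+.015)]
  if len(q)>5: print(round(lo,3),len(q),q.mean(0).round(4),q.min(0).round(4),q.max(0).round(4))
"
```

```text
t 13.72 p [0.5786 0.0249 0.2871] d [  3.6   1.6 -49.1] rv [-0.1  0.  -0.2] F [-0.   0.7  0.5] w 0.0171 gf 15.0
2 4 49 -0.1 0.0 -0.2 0
0.15 126 [0.5777 0.0315 0.158 ] [0.5698 0.0259 0.1504] [0.5859 0.0332 0.165 ]
0.165 167 [0.5778 0.0314 0.1728] [0.57   0.0258 0.165 ] [0.586  0.0333 0.1797]
0.18 200 [0.578  0.0315 0.1879] [0.5701 0.0259 0.1801] [0.5861 0.0334 0.195 ]
0.195 251 [0.5781 0.0314 0.2028] [0.5703 0.0263 0.1951] [0.5861 0.0333 0.2099]
0.21 547 [0.5782 0.0322 0.2196] [0.5631 0.026  0.21  ] [0.5937 0.0367 0.225 ]
0.225 685 [0.5784 0.0335 0.2333] [0.5637 0.0269 0.225 ] [0.593  0.0368 0.24  ]
```

>>> send_rows(deltas="1 4 20 0 0 0 0; 0 0 30 0 0 0 0; 0 0 30 0 0 0 0; 0 0 30 0 0 0 0; 0 0 20 0 0 0 0; 0 0 5 0 0 0 0; 0 0 0 0 0 0 0; 0 0 0 0 0 0 0")

```text
time: 14.78
position: [0.5837, 0.0266, 0.1538]
tool_rot: [0.705, 0.709, 0.001, 0.001]
ft_force: [-0.2, -0.5, 0.4]
grip_width: 0.0168
grip_force: 15.0
```

>>> send_rows(deltas="0 0 3 0 0 0 0; 0 0 2 0 0 0 0; 0 0 1 0 0 0 0; 0 0 1 0 0 0 0; 0 0 0 0 0 0 0; 0 0 0 0 0 0 0")

```text
time: 15.52
position: [0.5833, 0.0269, 0.1464]
tool_rot: [0.705, 0.709, 0.0, 0.0]
ft_force: [-1.2, 0.1, 5.2]
grip_width: 0.0167
grip_force: 15.0
```

>>> send_rows(deltas="0 0 0 0 0 0 0.5; 0 0 0 0 0 0 0.5; 0 0 0 0 0 0 0.5; 0 0 0 0 0 0 0.5; 0 0 -30 0 0 0 0.5; 0 0 -45 0 0 0 0.5; 0 0 0 0 0 0 0.5; 0 0 0 0 0 0 0.5")

```text
time: 16.52
position: [0.5825, 0.027, 0.2204]
tool_rot: [0.705, 0.709, -0.0, -0.0]
ft_force: [0.7, 0.3, 0.1]
grip_width: 0.0434
grip_force: 0.0
```

```bash
python3 -c "
from h import *
caps()
plan([.438,.3245,.222],-.6,10,.5)"
```

```text
cap [310 202  26  30 649] [0.5823 0.0288 0.1027] [0.574  0.019  0.0904] [0.5905 0.0357 0.1067]
cap [312 289  25  14 283] [ 0.5835 -0.0247  0.1042] [ 0.5756 -0.0305  0.1019] [ 0.5916 -0.0201  0.1062]
t 16.57 p [0.5822 0.0271 0.2197] d [-144.2  297.4    2.3] rv [-0.1 -0.   0.9] F [ 0.4  0.4 -0.7] w 0.0434 gf 0.0
30 -14 -0 -0.0 -0.0 0.1 0.5; 30 -14 -0 -0.0 -0.0 0.1 0.5; 30 -14 -0 -0.0 -0.0 0.1 0.5; 30 -14 -0 -0.0 -0.0 0.1 0.5; 30 -14 -0 -0.0 -0.0 0.1 0.5; 30 -14 -0 -0.0 -0.0 0.1 0.5; 30 -15 -0 -0.0 -0.0 0.1 0.5; 30 -15 -0 -0.0 -0.0 0.1 0.5; 30 -15 -0 -0.0 -0.0 0.1 0.5; 30 -15 -0 -0.0 -0.0 0.1 0.5
```

Both red tubes stand seated, with tops at 103 to 106 mm. Next is the brown tube.

>>> send_rows(deltas="30 -14 0 0 0 0.1 0.5; 30 -14 0 0 0 0.1 0.5; 30 -14 0 0 0 0.1 0.5; 30 -14 0 0 0 0.1 0.5; 30 -14 0 0 0 0.1 0.5; 30 -14 0 0 0 0.1 0.5; 30 -15 0 0 0 0.1 0.5; 30 -15 0 0 0 0.1 0.5; 30 -15 0 0 0 0.1 0.5; 30 -15 0 0 0 0.1 0.5")

```text
time: 17.82
position: [0.4384, 0.3278, 0.2191]
tool_rot: [0.711, 0.703, -0.002, -0.001]
ft_force: [0.0, 0.0, -0.0]
grip_width: 0.0435
grip_force: 0.0
```

>>> send_rows(deltas="0 0 0 0 0 0 0.5; 0 0 0 0 0 0 0.5")

```text
time: 18.08
position: [0.4395, 0.3268, 0.2197]
tool_rot: [0.711, 0.703, -0.001, -0.0]
ft_force: [0.8, 0.2, 1.0]
grip_width: 0.0438
grip_force: 0.0
```

```bash
python3 -c "
from h import *
caps()
c=cam('wrist');save(c,'w4.png')
plan([.438,.3245,.151],-.6,3,.5)"
```

```text
cap [310 208  28  33 694] [0.4397 0.3268 0.1127] [0.4315 0.3165 0.1023] [0.4481 0.334  0.116 ]
t 18.18 p [0.44   0.3264 0.2202] d [ -2.   -1.9 -69.2] rv [-0.1  0.  -0.1] F [-0.5 -0.6  0.2] w 0.0434 gf 0.0
-1 -1 23 -0.0 0.0 -0.0 0.5; -1 -1 23 -0.0 0.0 -0.0 0.5; -1 -1 23 -0.0 0.0 -0.0 0.5
```

View pics/w4.png

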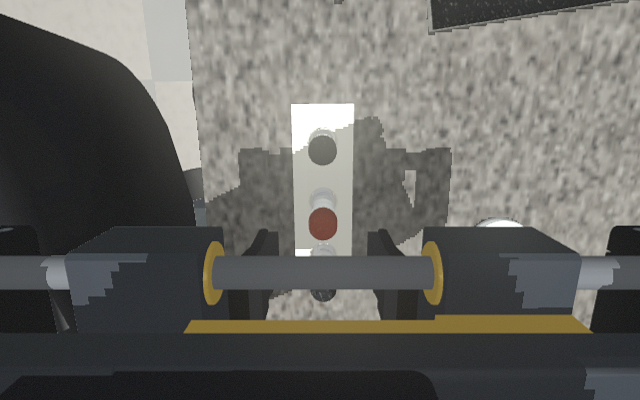

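The brown cap at (323,224) lies between the fingers, with the black ones at (322,150) and (323,290). The cap measures (0.4397, 0.325), already lined up.

>>> send_rows(deltas="-1 0 20 0 0 0 0.5; 0 0 24 0 0 0 0.5; 0 0 24 0 0 0 0.5; 0 0 0 0 0 0 0.5; 0 0 0 0 0 0 0; 0 0 0 0 0 0 0; 0 0 0 0 0 0 0; 0 0 0 0 0 0 0; 0 0 0 0 0 0 0; 0 0 0 0 0 0 0")

```text
time: 19.42
position: [0.4401, 0.3266, 0.1534]
tool_rot: [0.711, 0.703, 0.001, 0.0]
ft_force: [0.0, 0.1, 5.8]
grip_width: 0.0179
grip_force: 15.0
```

>>> send_rows(deltas="0 0 -15 0 0 0 0; 0 0 -40 0 0 0 0; 0 0 -40 0 0 0 0; 0 0 -20 0 0 0 0; 0 0 0 0 0 0 0; 0 0 0 0 0 0 0")

```text
time: 20.18
position: [0.4391, 0.326, 0.2671]
tool_rot: [0.711, 0.703, -0.001, -0.0]
ft_force: [-0.4, -0.2, -1.1]
grip_width: 0.0179
grip_force: 15.0
```

```bash
python3 -c "
from h import *
plan([.5822,.0765,.266],0.4,10,0)"
```

```text
t 20.18 p [0.4391 0.326  0.2671] d [ 143.1 -249.5   -1.1] rv [-0.1  0.  -1.1] F [-0.4 -0.2 -1.1] w 0.0179 gf 15.0
-25 15 0 -0.0 0.0 -0.1 0; -25 15 0 -0.0 0.0 -0.1 0; -25 15 0 -0.0 0.0 -0.1 0; -25 14 0 -0.0 0.0 -0.1 0; -25 14 0 -0.0 0.0 -0.1 0; -25 14 0 -0.0 0.0 -0.1 0; -25 14 0 -0.0 0.0 -0.1 0; -25 14 0 -0.0 0.0 -0.1 0; -25 14 0 -0.0 0.0 -0.1 0; -25 14 0 -0.0 0.0 -0.1 0
```

>>> send_rows(deltas="-25 15 0 0 0 -0.1 0; -25 15 0 0 0 -0.1 0; -25 15 0 0 0 -0.1 0; -25 14 0 0 0 -0.1 0; -25 14 0 0 0 -0.1 0; -25 14 0 0 0 -0.1 0; -25 14 0 0 0 -0.1 0; -25 14 0 0 0 -0.1 0; -25 14 0 0 0 -0.1 0; -25 14 0 0 0 -0.1 0")

```text
time: 21.42
position: [0.5813, 0.0749, 0.2658]
tool_rot: [0.705, 0.709, -0.001, -0.001]
ft_force: [-0.0, -0.0, -0.2]
grip_width: 0.018
grip_force: 15.0
```

>>> send_rows(deltas="0 0 0 0 0 0 0; 0 0 0 0 0 0 0; 0 0 0 0 0 0 0")

```text
time: 21.8
position: [0.5808, 0.0766, 0.2672]
tool_rot: [0.705, 0.709, -0.0, -0.001]
ft_force: [-0.2, 0.9, -0.3]
grip_width: 0.018
grip_force: 15.0
```

```bash
python3 -c "
from h import *
plan([.5822,.0765,.1495],0.4,1,0)
c=cam('wrist');P=pts(c);v,u=np.mgrid[0:400,0:640];z=P[...,2]
t=(u>290)&(u<355)&(v>190)&(v<295)&(z>.12)
for lo in np.arange(.12,.22,.02):
  q=P[t&(z>lo)&(z<lo+.015)]
  if len(q)>5: print(round(lo,3),len(q),q.mean(0).round(4),q.min(0).round(4),q.max(0).round(4))
"
```

```text
t 21.8 p [0.5808 0.0766 0.2672] d [ 1.400e+00 -1.000e-01 -1.177e+02] rv [-0.1 -0.  -0. ] F [-0.2  0.9 -0.3] w 0.018 gf 15.0
-0 2 118 -0.1 -0.0 -0.0 0
0.12 64 [0.5798 0.0817 0.1311] [0.572  0.0763 0.1261] [0.5876 0.0836 0.135 ]
0.14 154 [0.58   0.0817 0.1478] [0.5722 0.0766 0.1403] [0.5878 0.0836 0.1549]
0.16 200 [0.5802 0.0817 0.1676] [0.5722 0.0758 0.16  ] [0.5882 0.0836 0.1748]
0.18 287 [0.5803 0.0817 0.1879] [0.5723 0.0757 0.18  ] [0.5884 0.0837 0.1949]
0.2 645 [0.5805 0.0841 0.2063] [0.5654 0.0758 0.2   ] [0.5954 0.0885 0.215 ]
```

>>> send_rows(deltas="1 2 20 0 0 0 0; 0 0 30 0 0 0 0; 0 0 30 0 0 0 0; 0 0 25 0 0 0 0; 0 0 6 0 0 0 0; 0 0 0 0 0 0 0; 0 0 0 0 0 0 0")

```text
time: 22.72
position: [0.5844, 0.0769, 0.1579]
tool_rot: [0.705, 0.709, 0.001, 0.001]
ft_force: [0.2, -0.1, -0.3]
grip_width: 0.0182
grip_force: 15.0
```

>>> send_rows(deltas="0 0 2 0 0 0 0; 0 0 2 0 0 0 0; 0 0 1 0 0 0 0; 0 0 0 0 0 0 0; 0 0 0 0 0 0 0")

```text
time: 23.35
position: [0.5837, 0.0767, 0.1517]
tool_rot: [0.705, 0.709, 0.0, -0.0]
ft_force: [0.4, -0.4, 0.6]
grip_width: 0.0175
grip_force: 15.0
```

>>> send_rows(deltas="0 0 1 0 0 0 0; 0 0 1 0 0 0 0; 0 0 0.5 0 0 0 0; 0 0 0 0 0 0 0; 0 0 0 0 0 0 0")

```text
time: 23.98
position: [0.5838, 0.0767, 0.1495]
tool_rot: [0.705, 0.709, 0.0, 0.0]
ft_force: [0.2, -0.2, 2.7]
grip_width: 0.0176
grip_force: 15.0
```

>>> send_rows(deltas="0 0 0 0 0 0 0.5; 0 0 0 0 0 0 0.5; 0 0 0 0 0 0 0.5; 0 0 0 0 0 0 0.5; 0 0 -30 0 0 0 0.5; 0 0 -45 0 0 0 0.5; 0 0 -30 0 0 0 0.5; 0 0 0 0 0 0 0.5; 0 0 0 0 0 0 0.5")

```text
time: 25.1
position: [0.583, 0.0767, 0.2533]
tool_rot: [0.705, 0.709, -0.001, -0.001]
ft_force: [-0.6, -0.4, -0.1]
grip_width: 0.0435
grip_force: 0.0
```

```bash
python3 -c "
from h import *
caps()
plan([.601,-.27,.2],-90,10,1)"
```

```text
cap [312 195  24  26 474] [0.5836 0.0769 0.1089] [0.5752 0.0672 0.0987] [0.5915 0.0843 0.1117]
cap [315 252  14   3  28] [0.5822 0.0351 0.0923] [0.5769 0.0337 0.0903] [0.5871 0.0362 0.0945]
cap [313 309  21  11 182] [ 0.5834 -0.0159  0.0968] [ 0.5753 -0.021   0.0901] [ 0.5917 -0.0136  0.1044]
t 25.15 p [0.5827 0.0767 0.2528] d [  18.3 -346.7  -52.8] rv [-0.1  0.1 90.3] F [ 0.2  0.5 -0.4] w 0.0434 gf 0.0
-35 2 5 -0.0 0.0 9.0 1; -34 7 5 -0.0 0.0 9.0 1; -32 12 5 -0.0 0.0 9.0 1; -30 17 5 -0.0 0.0 9.0 1; -27 22 5 -0.0 0.0 9.0 1; -23 26 5 -0.0 0.0 9.0 1; -19 29 5 -0.0 0.0 9.0 1; -14 32 5 -0.0 0.0 9.0 1; -9 34 5 -0.0 0.0 9.0 1; -4 35 5 -0.0 0.0 9.0 1
```

>>> send_rows(deltas="-35 2 0 0 0 9 1; -34 7 0 0 0 9 1; -32 12 0 0 0 9 1; -30 17 0 0 0 9 1; -27 22 5 0 0 9 1; -23 26 5 0 0 9 1; -19 29 5 0 0 9 1; -14 32 5 0 0 9 1; -9 34 5 0 0 9 1; -4 35 5 0 0 9 1")

```text
time: 26.4
position: [0.6027, -0.2713, 0.2218]
tool_rot: [1.0, 0.0, -0.002, -0.001]
ft_force: [0.7, 1.4, -0.2]
grip_width: 0.0868
grip_force: 0.0
```

>>> send_rows(deltas="0 0 0 0 0 0 1; 0 0 0 0 0 0 1; 0 0 0 0 0 0 1")

```text
time: 26.78
position: [0.6033, -0.2692, 0.2237]
tool_rot: [1.0, 0.004, -0.001, -0.001]
ft_force: [-0.3, 0.3, 1.1]
grip_width: 0.0871
grip_force: 0.0
```

```bash
cat >> h.py <<'E'
def dish(n):
    c=cam('wrist');save(c,n);P=pts(c);z=P[...,2];h=cv2.cvtColor(c['image'],cv2.COLOR_RGB2HSV).astype(int)
    m=(h[...,1]>110)&((h[...,0]<8)|(h[...,0]>172))&(z>.005)&(z<.03); k,l,s,ce=cv2.connectedComponentsWithStats(m.astype(np.uint8))
    i=1+np.argmax(s[1:,4]); q=P[l==i]; print('dot',s[i],q.mean(0).round(4),q.min(0).round(4),q.max(0).round(4),'ray',ray(c,*ce[i],.015).round(4))
    m=(z>.0125)&(z<.03)&(np.hypot(P[...,0]-q.mean(0)[0],P[...,1]-q.mean(0)[1])<.04); q=P[m]; print('lid',np.percentile(q,1,axis=0).round(4),np.percentile(q,99,axis=0).round(4))
E
python3 -c "
from h import *
plan([.601,-.27,.1],-90,1,1);dish('w5.png')"
```

```text
t 26.77 p [ 0.6033 -0.2692  0.2237] d [  -2.3   -0.8 -123.7] rv [-0.1  0.1  0.4] F [-0.3  0.3  1.1] w 0.0871 gf 0.0
-2 1 124 -0.1 0.1 0.4 1
dot [  0 185  65  41 477] [ 0.595  -0.0268  0.0229] [ 0.5695 -0.0441  0.0083] [0.6026 0.017  0.03  ] ray [ 0.5929 -0.0204  0.015 ]
lid [ 0.5713 -0.0564  0.0127] [0.6161 0.0087 0.0299]
```

View pics/w5.png

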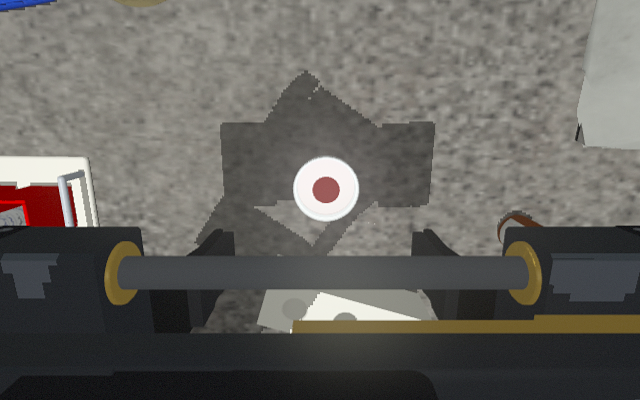

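The dotted dish is at (326,188), between the fingers; my mask picked up the red cell instead, so I redo it with a limit.

```bash
python3 -c "
from h import *
c=cam('wrist');P=pts(c);z=P[...,2];h=cv2.cvtColor(c['image'],cv2.COLOR_RGB2HSV).astype(int)
v,u=np.mgrid[0:400,0:640];b=(abs(u-326)<50)&(abs(v-188)<40)
m=b&(h[...,1]>70)&((h[...,0]<10)|(h[...,0]>170));q=P[m];print(m.sum(),q.mean(0).round(4),q.min(0).round(4),q.max(0).round(4))
q=P[b&(z>.009)];lo,hi=np.percentile(q,.5,axis=0),np.percentile(q,99.5,axis=0);print(lo.round(4),hi.round(4),((lo+hi)/2).round(4))
"
```

```text
537 [ 0.602  -0.2718  0.0172] [ 0.5907 -0.2828  0.015 ] [ 0.6134 -0.2608  0.0193]
[ 0.5746 -0.2995  0.0122] [ 0.6708 -0.244   0.318 ] [ 0.6227 -0.2718  0.1651]
```

>>> send_rows(deltas="-1 3 30 0 0 0 1; 0 0 40 0 0 0 1; 0 0 40 0 0 0 1; 0 0 25 0 0 0 1; 0 0 10 0 0 0 1; 0 0 0 0 0 0 1; 0 0 0 0 0 0 1; 0 0 0 0 0 0 1")

```text
time: 27.88
position: [0.6032, -0.2741, 0.0807]
tool_rot: [1.0, 0.003, 0.001, 0.001]
ft_force: [0.7, -1.0, 1.0]
grip_width: 0.0869
grip_force: 0.0
```

>>> send_rows(deltas="-1 -2 3 0 0 0 1; 0 0 2 0 0 0 1; 0 0 0 0 0 0 0.7; 0 0 0 0 0 0 0.6; 0 0 0 0 0 0 0.6; 0 0 0 0 0 0 0.6; 0 0 0 0 0 0 0.6; 0 0 0 0 0 0 0.6; 0 0 0 0 0 0 0.6")

```text
time: 29.0
position: [0.6016, -0.2717, 0.0743]
tool_rot: [1.0, 0.003, 0.0, 0.0]
ft_force: [-0.1, -0.6, 0.3]
grip_width: 0.0578
grip_force: 15.0
```

>>> send_rows(deltas="0 0 0 0 0 0 0.72; 0 0 0 0 0 0 0.72; 0 0 -2 0 0 0 0.72; 0 0 0 0 0 0 0.72; 0 0 0 0 0 0 0.6; 0 0 0 0 0 0 0.6; 0 0 0 0 0 0 0.6; 0 0 0 0 0 0 0.6")

```text
time: 30.0
position: [0.6015, -0.2717, 0.0763]
tool_rot: [1.0, 0.003, 0.0, 0.0]
ft_force: [0.4, 0.5, 0.9]
grip_width: 0.0577
grip_force: 15.0
```

>>> send_rows(deltas="0 0 -10 0 0 0 0.6; 0 0 -40 0 0 0 0.6; 0 0 -50 0 0 0 0.6; 0 0 -40 0 0 0 0.6; 0 0 0 0 0 0 0.6; 0 0 0 0 0 0 0.6")

```text
time: 30.75
position: [0.6009, -0.2713, 0.2159]
tool_rot: [1.0, 0.003, -0.001, -0.0]
ft_force: [-0.2, -0.4, 0.3]
grip_width: 0.0574
grip_force: 15.0
```

```bash
python3 -c "
from h import *
plan([.487,.0265,.21],-89.6,10,.6)"
```

```text
t 30.75 p [ 0.6009 -0.2713  0.2159] d [-113.9  297.8   -5.9] rv [-0.   0.1 -0.1] F [-0.2 -0.4  0.3] w 0.0574 gf 15.0
-11 -30 1 -0.0 0.0 -0.0 0.6; -11 -30 1 -0.0 0.0 -0.0 0.6; -11 -30 1 -0.0 0.0 -0.0 0.6; -11 -30 1 -0.0 0.0 -0.0 0.6; -11 -30 1 -0.0 0.0 -0.0 0.6; -11 -30 1 -0.0 0.0 -0.0 0.6; -11 -30 1 -0.0 0.0 -0.0 0.6; -11 -30 1 -0.0 0.0 -0.0 0.6; -11 -30 1 -0.0 0.0 -0.0 0.6; -11 -30 1 -0.0 0.0 -0.0 0.6
```

>>> send_rows(deltas="-11 -30 0 0 0 0 0.6; -11 -30 0 0 0 0 0.6; -11 -30 0 0 0 0 0.6; -11 -30 0 0 0 0 0.6; -11 -30 0 0 0 0 0.6; -11 -30 0 0 0 0 0.6; -11 -30 0 0 0 0 0.6; -12 -30 0 0 0 0 0.6; -12 -29 0 0 0 0 0.6; -12 -29 0 0 0 0 0.6")

```text
time: 32.0
position: [0.4852, 0.0268, 0.2146]
tool_rot: [1.0, 0.003, -0.002, -0.0]
ft_force: [0.5, -0.1, -0.9]
grip_width: 0.0577
grip_force: 15.0
```

>>> send_rows(deltas="0 0 0 0 0 0 0.6; 0 0 0 0 0 0 0.6; 0 0 0 0 0 0 0.6")

```text
time: 32.38
position: [0.4875, 0.0248, 0.2159]
tool_rot: [1.0, 0.002, -0.0, 0.0]
ft_force: [-0.7, -0.3, 0.6]
grip_width: 0.0578
grip_force: 15.0
```

```bash
python3 -c "
from h import *
plan([.487,.0265,.0823],-89.6,3,.6)
c=cam('wrist');save(c,'w6.png');print('cam',-c['R'].T@c['t']);P=pts(c);z=P[...,2]
h=cv2.cvtColor(c['image'],cv2.COLOR_RGB2HSV).astype(int)
m=(z>.13)&(z<.18)&(h[...,1]>70)&((h[...,0]<10)|(h[...,0]>170));q=P[m];print(m.sum(),q.mean(0).round(4),q.min(0).round(4),q.max(0).round(4)) if m.any() else 0
c=cam('top');save(c,'top2.png')
"
```

```text
t 32.38 p [0.4875 0.0248 0.2159] d [  -0.5    1.7 -133.6] rv [ 0.   0.  -0.1] F [-0.7 -0.3  0.6] w 0.0578 gf 15.0
-0 -1 45 0.0 0.0 -0.0 0.6; -0 -1 45 0.0 0.0 -0.0 0.6; -0 -1 45 0.0 0.0 -0.0 0.6
cam [0.55469354 0.02521108 0.30994922]
854 [0.4934 0.0248 0.1568] [0.4886 0.0134 0.155 ] [0.4998 0.0363 0.1586]
```

View pics/w6.png

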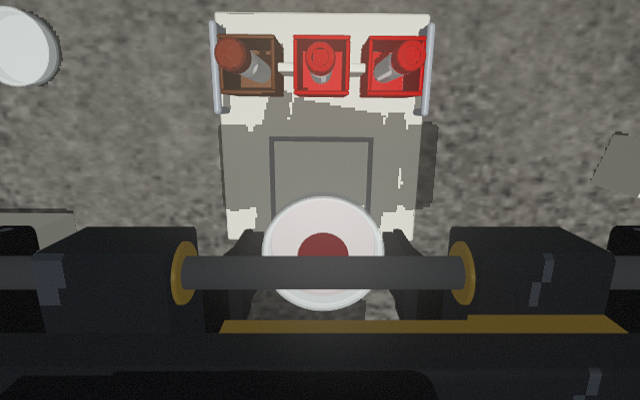

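The dish is held level with the dot up at (323,250). All three tubes stand in their cells at the top of the frame, and the seat frame is at (320,180). Lowering it now.

>>> send_rows(deltas="0 -2 30 0 0 0 0.6; 0 0 40 0 0 0 0.6; 0 0 35 0 0 0 0.6; 0 0 18 0 0 0 0.6; 0 0 3 0 0 0 0.6; 0 0 0 0 0 0 0.6; 0 0 0 0 0 0 0.6; 0 0 0 0 0 0 0.6")

```text
time: 33.48
position: [0.4874, 0.0276, 0.0911]
tool_rot: [1.0, 0.003, 0.001, 0.0]
ft_force: [-0.1, 0.6, -0.3]
grip_width: 0.0578
grip_force: 15.0
```

>>> send_rows(deltas="0 0 4 0 0 0 0.6; 0 0 2 0 0 0 0.6; 0 0 1 0 0 0 0.6; 0 0 1 0 0 0 0.6; 0 0 0 0 0 0 0.6; 0 0 0 0 0 0 0.6; 0 0 0 0 0 0 0.6")

```text
time: 34.35
position: [0.4868, 0.0277, 0.0823]
tool_rot: [1.0, 0.003, -0.0, -0.0]
ft_force: [-1.1, 0.5, 0.4]
grip_width: 0.0577
grip_force: 15.0
```

>>> send_rows(deltas="0 0 0.5 0 0 0 0.6; 0 0 0.5 0 0 0 0.6; 0 0 0 0 0 0 0.6; 0 0 0 0 0 0 0.6")

```text
time: 34.85
position: [0.4868, 0.0277, 0.0822]
tool_rot: [1.0, 0.003, 0.0, 0.0]
ft_force: [-1.7, -0.1, 9.5]
grip_width: 0.0576
grip_force: 15.0
```

Contact. I open, lift clear and look.

>>> send_rows(deltas="0 0 -0.5 0 0 0 0.68; 0 0 0 0 0 0 0.75; 0 0 0 0 0 0 0.85; 0 0 0 0 0 0 0.85; 0 0 -20 0 0 0 0.85; 0 0 -40 0 0 0 0.85; 0 0 -50 0 0 0 0.85; 0 0 -50 0 0 0 0.85; 0 0 0 0 0 0 0.85")

```text
time: 35.98
position: [0.489, 0.0274, 0.2453]
tool_rot: [1.0, 0.003, 0.005, 0.001]
ft_force: [0.3, 0.5, 0.1]
grip_width: 0.0741
grip_force: 0.0
```

>>> send_rows(deltas="-20 30 0 0 0 0 0.85; -20 50 0 0 0 0 0.85; -10 50 0 0 0 0 0.85; 0 50 0 0 0 0 0.85; 0 0 0 0 0 0 0.85; 0 0 0 0 0 0 0.85")

```text
time: 36.72
position: [0.4369, -0.152, 0.2406]
tool_rot: [1.0, 0.002, -0.001, -0.001]
ft_force: [-0.4, -0.0, -1.0]
grip_width: 0.074
grip_force: 0.0
```

```bash
python3 -c "
from h import *
c=cam('top');P=pts(c);im=c['image']
cv2.imwrite('pics/top3.png',cv2.resize(im[130:290,150:480,::-1],None,fx=2.4,fy=2.4,interpolation=cv2.INTER_CUBIC))
h=cv2.cvtColor(im,cv2.COLOR_RGB2HSV).astype(int);x,y,z=P[...,0],P[...,1],P[...,2]
m=(h[...,1]>110)&(abs(x-.487)<.04)&(abs(y-.0265)<.04);print('dot',m.sum(),P[m].mean(0).round(4))
m=(abs(x-.582)<.03)&(abs(y-.027)<.08)&(z>.095);k,l,s,_=cv2.connectedComponentsWithStats(m.astype(np.uint8))
for i in range(1,k): print(s[i,4],P[l==i].mean(0).round(4))
print(robot.get_obs()['position'],robot.get_obs()['time'])
"
```

```text
dot 54 [0.4859 0.0282 0.0214]
43 [0.5809 0.0753 0.1067]
37 [ 0.5821 -0.022   0.102 ]
37 [0.5804 0.0276 0.1018]
[ 0.43699029 -0.15142938  0.24078258] 36.775
```

View pics/top3.png

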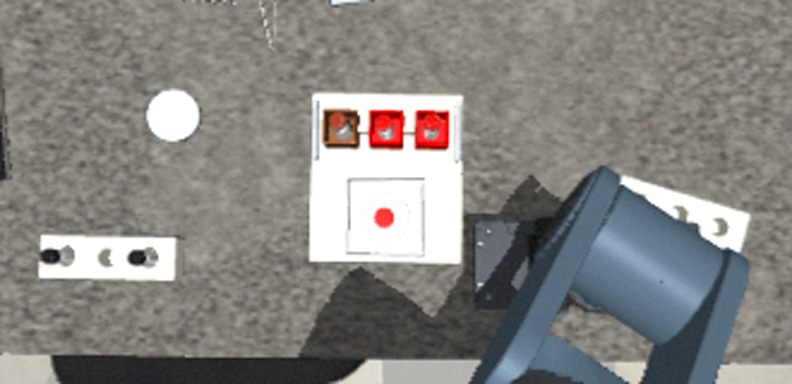

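The dish lies centred in the frame, dot up at (384,217), at the seat's height. The three tubes stand upright in their own cells, and the black tubes and plain dish haven't moved.

```bash
python3 -c "
from rig import robot
print(robot.hand_in())"
```

```text
the job is handed in; nothing more can be done
None
```

The carrier is packed and handed in at about 37 s: both red tubes and the brown tube stand in their cells, the dotted dish lies lid up in its frame, and the black tubes and plain dish were left in place.

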